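# Change the electronics bench over from its main feed to its reserve feed

## Task

The bench is running from its main feed: the larger of the two grey isolator boxes that have a black bar handle on top. Change it over to the reserve feed: first turn the larger box's handle a quarter turn anticlockwise (seen from above) to off, so that it lies across its box; only then turn the smaller box's handle a quarter turn clockwise to on, so that it lies along its box. Leave each handle fully home in its detent, and never have both on at once.

Things in the scene. Friction and masses are not known exactly. Their poses are not given: they have to be found in the camera images.
- main_grip (a point): Grip point of the larger isolator's handle: on its vertical axis, 102 mm above the table, 34 mm above the box's top plate. Grey box 150 x 104 mm, 65 mm high, fixed. Handle: black bar 80 long, 18 thick, top 18 mm above this point, on a 67 mm disc whose face is 27 mm below it. x runs along the bar to its white-line end, z up; turns with the handle.
- main (a joint): Angle of the larger isolator's handle: 0 = off (bar across the box's long side), 1.571 = on (bar along it), hard stops at both; grows clockwise seen from above. A spring detent pulls it to the nearer position; up to about 0.2 N m carries it past half way. Starts on.
- reserve_grip (a point): Grip point of the smaller isolator's handle: on its vertical axis, 87 mm above the table, 34 mm above the box's top plate. Grey box 110 x 76 mm, 50 mm high, fixed. Handle: black bar 60 long, 14 thick, top 18 mm above this point, on a 50 mm disc whose face is 27 mm below it. x runs along the bar to its white-line end, z up; turns with the handle.
- reserve (a joint): Angle of the smaller isolator's handle: 0 = off (bar across the box's long side), 1.571 = on (bar along it), hard stops at both; grows clockwise seen from above. A spring detent pulls it to the nearer position; up to about 0.2 N m carries it past half way. Starts off.
Mind the look-alikes: they are no part of the job. Leave any orange look-alike of the part that bears reserve_grip alone.

How it is judged:
By the outcome, as a careful person would: the job done as asked, in the order asked, and still so for the second after the job is handed in, with the robot touching nothing.
It also fails if it takes over 48 s, if anything falls off the work surface, if the arm or the gripper's body presses on something with over 40 N, if the wrist force passes 120 N, or if a joint passes its speed limit or range.

## Robot

A 6-joint arm with a two-finger parallel gripper is mounted at the origin on the work surface. World frame = base frame: x ahead of the robot, y to its left, z up, the work surface at z = 0. Lengths are in m, angles in rad, forces in N, time in s.
With the tool pointing down it reaches from about 0.275 to 0.875 m from the base axis. Payload 12.5 kg.
Tool frame: the origin (TCP) lies on the centre line of the jaws, within the pads' length; the fingertips stand r.finger_overhang ahead of it and the grasp point (between the pads) lies 3 mm ahead of it (r.finger_overhang is the distance from the TCP to the fingertips, in m); z points along the fingers, y is the line along which they close (so a half turn about z gives the same grasp; the last joint's range is limited). The gripper opens to 85 mm and grips with 20 to 120 N. Pads are 22 mm wide; open, the fingers measure 114 mm over their backs; the gripper's body (76 mm by 85 mm) begins 54 mm behind the grasp point. The pads swing forward as they close: fully open they stand 13 mm farther back than shut.
Start: joints at [-1.265, 0.351, 1.652, -0, 1.139, -0.085], TCP at [0.21, -0.509, 0.253] pointing down, gripper open.
Joint ranges: [-2.75, 2.75], [-0.79, 2.1], [0.01, 2.65], [-1.57, 4.71], [0.07, 3.14], [-2.87, 2.87]. Speed limits (rad/s): [2.22, 2.22, 2.79, 3.14, 3.14, 3.14].

## Interface

Orientations are given as a unit quaternion [x, y, z, w].
In Python, from cell import r, optics gives the robot as it stands. The module is installed in compiled form; this text tells all that it offers. Calls block until the motion is done:
- r.move_to(position, orientation): joint-space move of the TCP to a pose.
- r.move_linear(position, rot=None, vel=0.15): straight line of the TCP; rot=None keeps the orientation; vel is the mean speed in m/s.
- r.set_joints(angles): joint-space move.
- r.set_gripper(opening, squeeze=None): opening from 0.0 (shut) to 1.0 (fully open); squeeze is the grip in N (None keeps the last); returns when the fingers have stopped.
- r.sleep(seconds).
- r.inverse_kinematics(position, orientation): joint angles nearest the present ones, or None.
- optics.get_image(name): name is "side" or "top" or "wrist"; returns a dict with "pixels" (384x512x3 uint8, red, green, blue), "depth" (384x512 float32, m along the optical axis (not along the pixel's ray), 0 where there is no reading), "fx", "fy", "cx", "cy" (pixels), "camera_from_world" (4x4, takes a point from world to camera coordinates); the wrist camera has in their place "mount" (4x4, takes a point from camera to tool coordinates, whose origin is the TCP and whose axes are the flange's). Camera axes: x right, y down, z forward; pixel columns grow to the right and rows downward; lengths in m; the calibration is good to about 2 mm. A picture is of the moment at which its call begins: read the wrist's pose just before it.
A pose or a line that the arm cannot do raises r.PlanningError and nothing moves.
- r.hand_in(): hands the job in; it is judged then, once.
Readings, each from a call of its own:
- r.current_t(): time.
- r.current_q(): joint angles.
- r.current_qvel(): joint speeds.
- r.current_effort(): joint torques, N m.
- r.current_tool_pos(): TCP position.
- r.current_ee_rot(): TCP orientation.
- r.current_contact_force(): force on the tool from outside, world axes, zero at the start.
- r.current_torque(): the same for the moment, N m.
- r.current_opening(): opening from 0.0 (shut) to 1.0 (fully open).
- r.current_finger_force(): force on a finger pad.
Only numpy, scipy, OpenCV 4.12 (cv2) and the standard library are available. Lean on these libraries where they do the work, as an engineer would, in place of code of your own. Each camera call takes 0.05 s, during which the arm holds its last target. There are 200 camera calls.

## Working session

There is one attempt and no reset: what is moved stays moved. The work goes in short steps, each a Python script; the robot and the scene stay as the last script left them, time stands still between calls to the robot, and variables do not carry over. Pictures are saved under pics/ and viewed, at most 10 in all, crops included, and the job is handed in when it is done.

```bash
mkdir -p pics; python3 - <<'E'
from cell import r, optics
import cv2,numpy as np
for n in("top","side"):
    d=optics.get_image(n); cv2.imwrite(f"pics/{n}0.png",d["pixels"][:,:,::-1]); np.savez(f"{n}0.npz",**d)
    T=np.linalg.inv(d["camera_from_world"]);print(n,T.round(3).tolist(),d["fx"],d["cx"],d["cy"])
print(r.finger_overhang,r.current_ee_rot(),r.current_t())
E
```

```text
top [[-0.026, -0.993, 0.116, 0.402], [-1.0, 0.026, -0.003, -0.032], [0.0, -0.116, -0.993, 1.013], [0.0, 0.0, 0.0, 1.0]] 455.9122290638195 254.292045109772 196.8723823137383
side [[-0.918, -0.259, 0.299, 0.183], [-0.396, 0.596, -0.698, 0.736], [0.002, -0.76, -0.65, 0.797], [0.0, 0.0, 0.0, 1.0]] 492.02182996478183 251.7103696416726 193.04941162378717
0.022 [ 9.80968313e-01  1.94167242e-01 -7.27368366e-05 -4.95979245e-04] 0.1
```

View pics/top0.png

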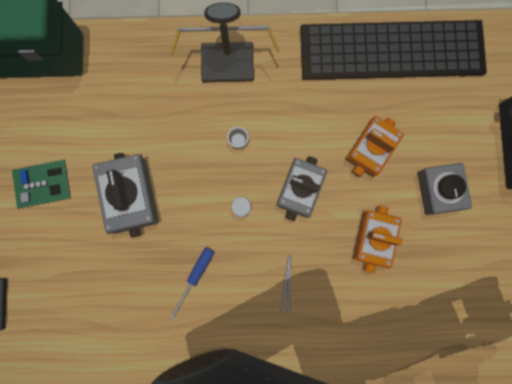

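View pics/side0.png

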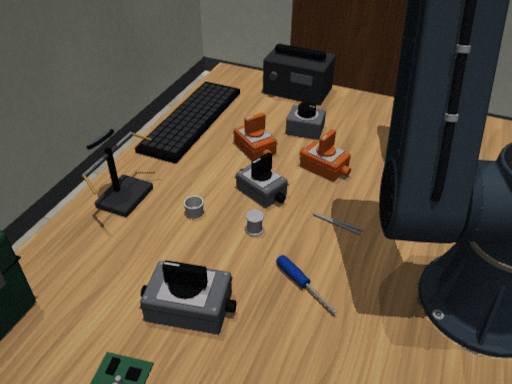

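The top view shows the main box at about (125,193), with its bar along the box. The reserve is at about (303,187), with its bar across. The orange look-alikes are at (376,147) and (379,238), and a grey knob box is at (446,188).

```bash
python3 - <<'E'
import cv2,numpy as np
out=[]
d=dict(np.load("top0.npz")); T=np.linalg.inv(d["camera_from_world"])
v,u=np.mgrid[:384,:512]; R=np.stack([(u-d["cx"])/d["fx"],(v-d["cy"])/d["fy"],np.ones(u.shape)],-1)
W=(R*d["depth"][...,None])@T[:3,:3].T+T[:3,3]
def ang(P):
    c,s,a=cv2.minAreaRect((P[:,:2]*1000).astype(np.float32)); return np.round(c,1),np.round(s,1),round(a,1)
for n,(a,b,c,e),zt,zb in(("main",(85,165,150,242),.120,.065),("res",(270,335,150,225),.105,.050)):
    P=W[c:e,a:b].reshape(-1,3)
    bar=P[P[:,2]>zt-.012]; top=P[(P[:,2]>zb-.008)]
    print(n,"zmax",P[:,2].max().round(3),"bar",len(bar),bar.mean(0).round(4),ang(bar),"box",ang(top))
    w=np.linalg.svd(bar[:,:2]-bar[:,:2].mean(0))[2][0];print(" bar dir deg",np.degrees(np.arctan2(w[1],w[0])))
d2=d["pixels"][:,:,::-1]
cv2.imwrite("pics/c.png",np.hstack([cv2.resize(d2[150:240,85:165],None,fx=5,fy=5),cv2.resize(d2[145:235,265:345],None,fx=5,fy=5)]))
E
```

```text
main zmax 1.013 bar 459 [0.5185 0.2176 0.1938] (array([459.7, 126.7]), array([330.3,  66.5]), 58.6) box (array([513.5, 133.7]), array([360.6, 169.9]), 81.3)
 bar dir deg 63.08667842283994
res zmax 1.013 bar 242 [ 0.5247 -0.1298  0.1688] (array([484.5, -81.9]), array([ 55.2, 185. ]), 42.0) box (array([ 485.5, -114.5]), array([ 79.2, 221.4]), 64.8)
 bar dir deg -41.006802333407485
```

View pics/c.png

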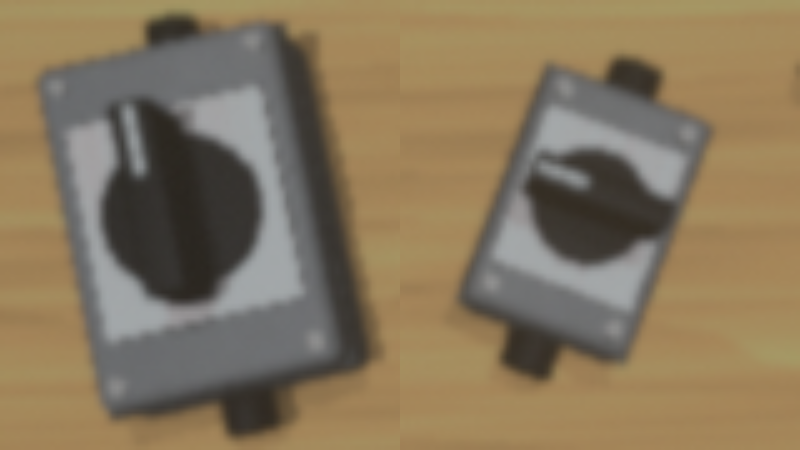

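```bash
cat > h.py <<'E'
import cv2,numpy as np
def cloud(d,T):
    v,u=np.mgrid[:384,:512]; R=np.stack([(u-d["cx"])/d["fx"],(v-d["cy"])/d["fy"],np.ones(u.shape)],-1)
    W=(R*d["depth"][...,None])@T[:3,:3].T+T[:3,3]; W[d["depth"]<=.02]=np.nan; return W
def rect(P):
    c,s,a=cv2.minAreaRect((P[:,:2]*1000).astype(np.float32))
    if s[0]<s[1]: a+=90; s=s[::-1]
    return "c %s size %s longdir %.1f"%(np.round(c,1),np.round(s,1),(a+90)%180-90)
def report(P,zt,zb):
    P=P.reshape(-1,3); P=P[np.isfinite(P[:,2])]
    for n,lo,hi in(("bar",zt-.007,zt+.006),("disc+",zb+.0045,zt+.006),("plate",zb-.005,zt+.006)):
        Q=P[(P[:,2]>lo)&(P[:,2]<hi)]
        if len(Q)>5: print(" ",n,len(Q),"z",np.median(Q[:,2]).round(4),rect(Q))
E
python3 - <<'E'
from h import *
d=dict(np.load("top0.npz")); W=cloud(d,np.linalg.inv(d["camera_from_world"]))
print("main");report(W[145:242,80:170],.120,.068)
print("res");report(W[145:225,265:345],.105,.053)
E
```

```text
main
  bar 386 z 0.121 c [529.5 241.5] size [79.5 18.7] longdir 11.1
  disc+ 974 z 0.0946 c [528.  242.4] size [85. 79.] longdir 11.9
  plate 3309 z 0.0686 c [529.9 240.9] size [149.1 103.1] longdir 11.8
res
  bar 214 z 0.1059 c [ 535.  -137.5] size [58.8 14.7] longdir 67.6
  disc+ 511 z 0.08 c [ 540.4 -139. ] size [76.9 60. ] longdir -18.9
  plate 1667 z 0.054 c [ 534.8 -137.7] size [108.1  74.8] longdir -22.2
```

Sizes match the spec: main is at (0.530, 0.241) with its bar at 11.6°, and reserve is at (0.535, -0.138) with its bar at 67.7°. I'll approach the main box and check it with the wrist camera.

```bash
cat >> h.py <<'E'
from scipy.spatial.transform import Rotation as Ro
def down(deg): return (Ro.from_euler('z',deg,degrees=True)*Ro.from_euler('x',180,degrees=True)).as_quat()
def plan(r,p,deg,turn):
    "down pose whose tool x lies along the bar, with room on joint 6 for the turn"
    best=None
    for th in(deg,deg+180):
        q=r.inverse_kinematics(p,down(th)); q2=r.inverse_kinematics(p,down(th+turn))
        if q is None: continue
        q=np.array(q); s=-1 # tool points down: world CCW = negative joint 6 (checked by the caller)
        m=max(abs(q[5]),abs(q[5]+s*np.radians(turn)))
        print("theta",th,q.round(3),"end",None if q2 is None else np.round(q2,3))
        if best is None or m<best[0]: best=(m,th,q)
    return best
def wrist(r,optics):
    p=np.array(r.current_tool_pos());R=Ro.from_quat(r.current_ee_rot()).as_matrix()
    d=optics.get_image("wrist");T=np.eye(4);T[:3,:3]=R;T[:3,3]=p
    return d,cloud(d,T@d["mount"])
E
python3 - <<'E'
from cell import r,optics
from h import *
print(plan(r,[.535,-.138,.25],67.7,-90)[1])
m,th,q=plan(r,[.530,.241,.25],11.6,90);print(th)
r.move_to([.530,.241,.25],down(th)); print(r.current_t(),r.current_tool_pos(),r.current_q())
d,W=wrist(r,optics); cv2.imwrite("pics/w1.png",d["pixels"][:,:,::-1])
near=np.hypot(W[...,0]-.53,W[...,1]-.241)<.11
report(W[near],.120,.068)
E
```

```text
theta 67.7 [-0.337  0.359  1.649 -0.     1.134  0.053] end [-0.337  0.359  1.649 -0.     1.134  1.623]
67.7
theta 11.6 [ 0.347  0.412  1.57  -0.     1.16   1.715] end [ 0.347  0.412  1.57  -0.     1.16   0.144]
theta 191.6 [ 0.347  0.412  1.57   0.     1.16  -1.426] end None
11.6
2.9667 [0.5302867  0.24041299 0.25003335] [ 3.45743933e-01  4.12328156e-01  1.56947602e+00 -1.17614353e-04
  1.15970315e+00  1.71492447e+00]
  bar 2045 z 0.1191 c [528.8 243.2] size [79.2 17.5] longdir 11.9
  disc+ 4387 z 0.0756 c [529.  242.8] size [66.2 66.2] longdir 57.1
  plate 14151 z 0.0669 c [529.2 242.9] size [145.6 100.7] longdir 11.6
```

Both views agree to 2 mm. Next I grip and turn the main handle.

```bash
cat >> h.py <<'E'
def turn(r,p,th,deg,over=2):
    "grip the bar at p, turn it by deg about the tool axis, release and rise"
    st=lambda n:print(n,"t %.1f"%r.current_t(),"F",np.round(r.current_contact_force(),1),"M",np.round(r.current_torque(),2),"open %.3f"%r.current_opening(),"q6 %.3f"%r.current_q()[5],"p",np.round(r.current_tool_pos(),4))
    p=np.array(p); r.move_linear(p+[0,0,.06],down(th)); r.move_linear(p,vel=.06); st("down")
    r.set_gripper(0.,40); st("grip")
    q=np.array(r.current_q()); tot=-np.radians(deg+np.sign(deg)*over)
    for f in(.25,.5,.75,1.):
        a=q.copy(); a[5]+=tot*f; r.set_joints(a); st("turn %.2f"%f)
        if np.linalg.norm(r.current_contact_force())>60: print("force high");break
    r.sleep(.2); st("held"); r.set_gripper(1.); r.move_linear(p+[0,0,.14]); st("up")
E
python3 - <<'E'
from cell import r,optics
from h import *
turn(r,[.5291,.2424,.107],11.7,90)
d,W=wrist(r,optics); cv2.imwrite("pics/w2.png",d["pixels"][:,:,::-1])
report(W[np.hypot(W[...,0]-.529,W[...,1]-.242)<.11],.120,.068)
E
```

```text
down t 4.9 F [-0.2  0.2 -0.3] M [0.   0.   0.03] open 0.998 q6 1.716 p [0.5293 0.2425 0.1074]
grip t 5.5 F [-1.8  5.   2.2] M [0.55 0.3  0.06] open 0.206 q6 1.716 p [0.529  0.2431 0.1073]
turn 0.25 t 6.0 F [-1.6  5.7  0.3] M [ 0.41  0.19 -0.19] open 0.203 q6 1.319 p [0.5288 0.2436 0.1073]
turn 0.50 t 6.4 F [-3.3  8.3  0. ] M [ 0.94  0.51 -0.  ] open 0.205 q6 0.917 p [0.5285 0.2439 0.1073]
turn 0.75 t 6.9 F [-5.4  9.9  2.8] M [1.27 0.89 0.2 ] open 0.202 q6 0.516 p [0.5281 0.2441 0.1073]
turn 1.00 t 7.4 F [-8.5  7.6  5.3] M [ 1.13  1.31 -0.8 ] open 0.205 q6 0.116 p [0.5277 0.2439 0.1073]
held t 7.6 F [-9.4  8.   4.1] M [ 1.14  1.36 -0.81] open 0.206 q6 0.116 p [0.5277 0.2439 0.1073]
up t 9.3 F [ 0.9 -0.9 -1.7] M [-0.01  0.01  0.02] open 1.003 q6 0.110 p [0.5287 0.2423 0.2461]
  bar 2139 z 0.1192 c [528.2 243.9] size [79.2 18. ] longdir -78.1
  disc+ 4528 z 0.0757 c [528.2 243.8] size [66.1 65.9] longdir -33.3
  plate 14832 z 0.0669 c [528.3 243.9] size [146.3 100.7] longdir 11.7
```

View pics/w2.png

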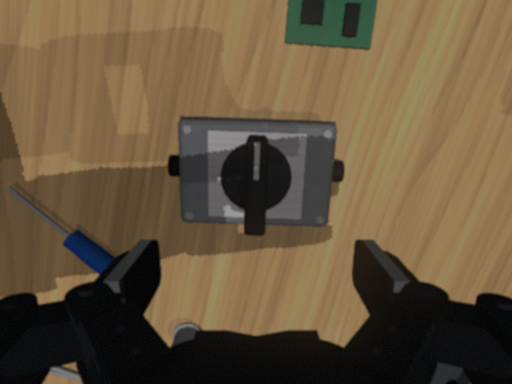

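The wrist view shows the main bar at (256,185) lying across its box (101.9° against the box's 11.7°), so it is off and home. Next is the reserve.

```bash
python3 - <<'E'
from cell import r,optics
from h import *
r.move_to([.535,-.138,.25],down(67.7)); print(r.current_t(),r.current_q().round(3) if hasattr(r.current_q(),'round') else r.current_q())
d,W=wrist(r,optics)
P=W[np.hypot(W[...,0]-.535,W[...,1]+.138)<.085]; report(P,.105,.053)
B=P[(P[:,2]>.098)&(P[:,2]<.111)]
c=np.array(cv2.minAreaRect((B[:,:2]*1000).astype(np.float32))[0])/1000
c=.7*c+.3*np.array([.535,-.1376]); print(c)
assert np.hypot(*(c-[.535,-.1376]))<.006
turn(r,[*c,.092],67.7,-90)
d,W=wrist(r,optics); cv2.imwrite("pics/w3.png",d["pixels"][:,:,::-1])
report(W[np.hypot(W[...,0]-.535,W[...,1]+.138)<.085],.105,.053)
E
```

```text
10.775 [-0.335  0.359  1.649  0.     1.134  0.053]
  bar 1081 z 0.104 c [ 533.8 -136.3] size [58.9 13.6] longdir 67.3
  disc+ 2266 z 0.0708 c [ 533.6 -136.6] size [49.8 49.7] longdir 21.6
  plate 6858 z 0.0523 c [ 533.6 -136.5] size [106.7  72. ] longdir -22.3
[ 0.53419263 -0.13668445]
down t 12.8 F [-0.3 -0.3  1. ] M [0.05 0.03 0.01] open 1.003 q6 0.054 p [ 0.5344 -0.1368  0.0924]
grip t 13.4 F [-7.7  2.   8.9] M [ 0.42  1.06 -0.24] open 0.157 q6 0.055 p [ 0.5332 -0.1362  0.0922]
turn 0.25 t 13.9 F [ 0.3 -0.5 -0.7] M [-0.39 -0.22  0.08] open 0.158 q6 0.452 p [ 0.5333 -0.1364  0.0922]
turn 0.50 t 14.4 F [ 2.6 -4.2 -2.2] M [-1.06 -0.4  -0.08] open 0.158 q6 0.852 p [ 0.5335 -0.1366  0.0923]
turn 0.75 t 14.8 F [ 1.9 -7.1 -2.7] M [-1.5  -0.34 -0.12] open 0.160 q6 1.253 p [ 0.5335 -0.137   0.0923]
turn 1.00 t 15.3 F [ 0.5 -8.8 -1.4] M [-1.54 -0.08  0.61] open 0.158 q6 1.654 p [ 0.5332 -0.1371  0.0922]
held t 15.5 F [ 0.6 -8.6 -2.6] M [-1.57 -0.03  0.59] open 0.159 q6 1.653 p [ 0.5332 -0.1371  0.0922]
up t 17.3 F [ 0.8 -0.  -0.6] M [ 0.01 -0.02 -0.02] open 1.003 q6 1.660 p [ 0.5338 -0.1365  0.2311]
  bar 1239 z 0.104 c [ 533.2 -137.4] size [60.3 13.9] longdir -22.7
  disc+ 2574 z 0.0798 c [ 533.4 -137.6] size [49.7 49.6] longdir -67.2
  plate 7478 z 0.0524 c [ 533.8 -137.7] size [106.2  72.6] longdir -22.5
```

View pics/w3.png

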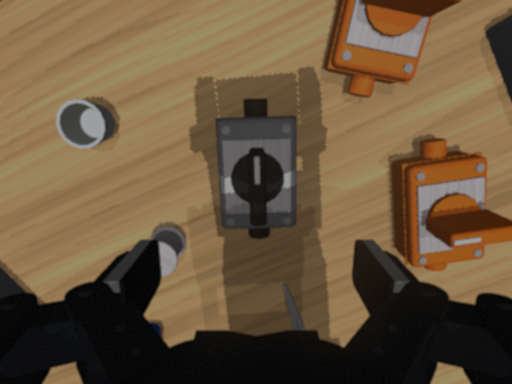

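The reserve bar at (257,190) lies along its box (-22.7° against -22.5°), the oranges are untouched and the gripper is clear.

```bash
python3 -c "
from cell import r
print(r.hand_in())"
```

```text
the job is handed in; nothing more can be done
None
```

I turned the main feed off first, then the reserve on; the wrist camera showed both handles home in their detents, and the job was handed in at about 17 s.

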